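# Sound the hollow of the carved mate gourd

## Task

Take the depth gauge out of the blue tumbler and lower its rod upright into the hollow of the wooden gourd, pressing gently down until the tip bottoms out on the gourd's floor and the rim has pushed the orange stop up the rod, so that the stop marks the depth. Then hang the gauge back in the tumbler by its stop, upright with the stop flat on the tumbler's rim, without shifting the mark. Leave the other things on the bench where they are.

Things in the scene. Friction and masses are not known exactly. Their poses are not given: they have to be found in the camera images.
- gauge_grip (a point): Centre of the light wooden handle of the depth gauge (handle: upright round grip, 20 mm diameter, 52 mm long). The gauge is an upright aluminium rod, 10 mm diameter, 180 mm long with its handle, about 0.1 kg in all; this point lies on its axis, 155 mm above its tip and 25 mm below its top; z points up along the rod. At the start the gauge stands in the blue tumbler, its stop resting on the tumbler's rim. The round handle can be gripped at any yaw.
- gauge_tip (a point): Lower tip of the gauge's rod, on its axis; z points up along the rod.
- stop_under (a point): Centre of the underside of the gauge's orange stop: a disc of 90 mm diameter, 6 mm thick, with a 22 mm hub rising 8 mm above it, on the rod. It starts 35 mm above the tip, slides only along the rod (35 to 105 mm above the tip), and stays where it is put by friction: it takes about 5 N to slide it, more than the gauge's weight, so the gauge's own weight does not move it but a push of the hand does.
- gauge: The whole depth gauge (rod, handle and stop); origin at its tip, z up along the rod.
- gourd_mouth (a point): Centre of the gourd's open mouth, at rim height, 120 mm above the bench. The dark wooden gourd (81 mm at the belly, rim 60 mm outside and 46 mm inside) stands upright in a fixed 110 mm square plywood jig with four pegs and does not move. Its hollow is a straight round hole 46 mm wide, closed below.
- hollow: The flat floor at the bottom of the gourd's hollow (firm wood); origin at the centre of its top face, z up. It lies 50 to 85 mm below the rim, different each time.
- tumbler_rim (a point): Centre of the mouth of the blue ceramic tumbler, at rim height, 120 mm above the bench: 68 mm outside diameter, 60 mm inside at the rim, hollow more than 105 mm deep, so a gauge hanging by its stop does not reach the bottom. Loose, 0.45 kg, z up.
- canister: Glass canister with a wooden lid, 90 mm diameter, 140 mm tall, origin under its centre. Leave it.
- cup: White ceramic cup, 76 mm diameter, 85 mm tall, with two steel bombillas rising to 170 mm, origin under its centre. Leave it.
- flask: Green bottle-shaped vacuum flask with a black cap, 76 mm diameter, 230 mm tall, origin under its centre. Leave it.
- sanding_block: Cork sanding block 60 x 90 x 35 mm, origin under its centre. Leave it.
- gouge: Carving tool lying on the bench, wooden handle, 200 mm long, x along it. Leave it.
- brush: Dusting brush lying on the bench, x along it. Leave it.
- saucer: White saucer, 120 mm diameter, 16 mm high, origin under its centre. Leave it.

How it is judged:
On the way:
1. the gauge's tip rests on the floor of the gourd's hollow, its stop on the gourd's rim (horizontal distance between gauge_tip and hollow below 0.022 m and z of gauge_tip in the frame of hollow below 0.0025 m and z of stop_under in the frame of gourd_mouth between -0.004 and 0.004 m and angle between gauge's own z axis and vertical below 0.12 rad), for 0.2 s.
At the end, for the whole second after the job is handed in: The gauge hangs released and at rest in the tumbler, stop on the rim (within 3 mm in height, 20 mm off centre), gauge upright within 0.08 rad, tumbler within 0.06 rad; the stop marks the gourd's depth within 3.5 mm (rims are level, so the tip hangs at the height of the gourd's floor) (horizontal distance between stop_under and tumbler_rim below 0.02 m and z of stop_under in the frame of tumbler_rim between -0.003 and 0.003 m and z of gauge_tip in the frame of hollow between -0.0035 and 0.0035 m and angle between gauge's own z axis and vertical below 0.08 rad and angle between tumbler_rim's own z axis and vertical below 0.06 rad and linear speed of gauge below 0.02 m/s); the robot touches nothing.
It fails at once if the tip is rammed into the gourd's floor (over 45 N) (contact force between gauge and hollow above 45 N).
It fails at once if a bystander is displaced by more than 40 mm (distance of any of canister, cup, flask, sanding_block, gouge, brush, saucer from where it was at the start of the episode above 0.04 m).
It also fails if it takes over 64 s, if anything falls off the work surface, if the arm or the gripper's body presses on something with over 40 N, if the wrist force passes 120 N, or if a joint passes its speed limit or range.

## Robot

A 7-joint arm with a two-finger parallel gripper is mounted at the origin on the work surface. World frame = base frame: x ahead of the robot, y to its left, z up, the work surface at z = 0. Lengths are in m, angles in rad, forces in N, time in s.
With the tool pointing down it reaches from about 0.425 to 0.875 m from the base axis. Payload 4.7 kg.
Tool frame: the origin (TCP) lies on the centre line of the jaws, within the pads' length; the fingertips stand 8 mm ahead of it and the grasp point (between the pads) lies 11 mm behind it (bot.tcp_to_tips is the distance from the TCP to the fingertips, in m); z points along the fingers, y is the line along which they close (so a half turn about z gives the same grasp; the last joint's range is limited). The gripper opens to 85 mm and grips with 20 to 120 N. Pads are 22 mm wide; open, the fingers measure 114 mm over their backs; the gripper's body (76 mm by 85 mm) begins 54 mm behind the grasp point. The pads swing forward as they close: fully open they stand 13 mm farther back than shut.
Start: joints at [-1.285, 0.321, -0.07, 1.45, 0.023, 1.371, -0.057], TCP at [0.175, 0.626, 0.239] pointing down, gripper open.
Joint ranges: [-2.86, 2.86], [-0.3, 2.09], [-1.38, 1.24], [0.06, 2.45], [-1.56, 4.7], [0.09, 2.05], [-2.69, 2.69]. Speed limits (rad/s): [2.57, 2.57, 3.14, 3.14, 3.14, 3.14, 3.14].

## Interface

Orientations are given as a unit quaternion [x, y, z, w].
In Python, from plant import bot gives the robot as it stands.
- The arm moves only by the tool apply_moves, never from a script. Its argument "plan" is a list of rows, each an object of numbers: "dx", "dy", "dz": the shift along the world's x, y, z in cm; "ax", "ay", "az": the turn, a rotation vector about the world's x, y, z in rad; "gripper": the opening, from 0 (shut) to 1 (fully open). A call has exactly 5 rows; each row shifts and turns the commanded pose from where the row before left it; what a row does not reach is not made up. A row lasts 1/12 s, in which the tool goes at most 41.7 mm and 7.16 degrees, less where a joint would pass 70% of its speed; a pose out of reach is approached as far as the arm can. A call with a gripper value outside its range is refused whole. The fingers move at their own pace and stop on an object; the grip force is fixed at half the most. Time passes only in rows, so rows that do not move let the fingers close, or fill a call up. It gives the time, the measured TCP pose, the force and the opening at its end, in the units of the state.
- bot.sense(): the state, without advancing time (a new reading comes with each control period).
- bot.read_camera(name): name is "scene" or "top"; returns the picture (480x640x3 uint8, red, green, blue); there is no depth.
- bot.calibration(name): a dict with "fx", "fy", "cx", "cy" (pixels), "k1" (the pictures are not rectified: a ray, as slopes to the right and down, at radius r is drawn at 1 + k1 r^2 times it, then the intrinsics apply), "R" (3x3) and "t" (3): a world point X has camera coordinates R X + t. Camera axes: x right, y down, z forward; pixel columns grow to the right and rows downward; lengths in m; the calibration is good to about 2 mm. A picture is of the moment at which its call begins. calibration takes no time and is no camera call.
- bot.hand_in(): hands the job in, once; it reports no verdict.
The state is a dict: "clock": time; "q": joint angles; "qvel": joint speeds; "joint_efforts": joint torques, N m; "ee_pos": TCP position; "tool_rot": TCP orientation; "force": force on the tool from outside, world axes, zero at the start; "ft_torque": the same for the moment, N m; "gripper_width": finger opening in m.
Only numpy, scipy, OpenCV 4.12 (cv2) and the standard library are available. Lean on these libraries where they do the work, as an engineer would, in place of code of your own. Each camera call takes 0.05 s, during which the arm holds its last target. There are 200 camera calls.

## Working session

There is one attempt and no reset: what is moved stays moved. The work goes in short steps, Python scripts to look and compute and a tool call to move; the robot and the scene stay as the last step left them, time stands still between calls to the robot, and variables do not carry over. Pictures are saved under pics/ and viewed, on a budget of 10 in all, crops included, one or two more only if the job needs it, and the job is handed in when it is done.

Besides the shell and the picture viewer there is one more tool, called by a JSON object that holds its "method" and its "body". apply_moves: Moves the arm, as the interface text tells. Its arguments: {"type":"object","properties":{"plan":{"type":"array","items":{"type":"object","properties":{"dx":{"type":"number"},"dy":{"type":"number"},"dz":{"type":"number"},"ax":{"type":"number"},"ay":{"type":"number"},"az":{"type":"number"},"gripper":{"type":"number"}}}}},"required":["plan"]}

```bash
mkdir -p pics; python3 - <<'E'
from plant import bot
import cv2,numpy as np
for n in("scene","top"):
    im=bot.read_camera(n); cv2.imwrite(f"pics/{n}0.png",im[:,:,::-1]); c=bot.calibration(n)
    R=np.array(c["R"]);print(n,{k:c[k] for k in("fx","fy","cx","cy","k1")},(-R.T@np.array(c["t"])).round(3),R.round(3).tolist())
s=bot.sense();print(s["clock"],s["ee_pos"],s["tool_rot"],s["force"],s["gripper_width"],bot.tcp_to_tips)
E
```

```text
scene {'fx': 481.0527693140798, 'fy': 481.0527693140798, 'cx': 316.5664498759638, 'cy': 242.66054737424406, 'k1': -0.12051322322979657} [1.003 0.799 0.964] [[-0.857, 0.515, -0.006], [0.35, 0.576, -0.739], [-0.377, -0.635, -0.674]]
top {'fx': 452.93623997673234, 'fy': 452.93623997673234, 'cx': 317.3207476225399, 'cy': 236.0083233991679, 'k1': -0.00690108811932474} [0.333 0.04  1.232] [[-0.025, -1.0, -0.006], [-0.985, 0.026, -0.173], [0.173, 0.002, -0.985]]
0.1 [0.17441149 0.62567022 0.23832245] [ 1.35469539e-01  9.90781133e-01 -8.63543365e-04 -7.25799092e-05] [0.52503347 0.31321956 0.44722943] 0.08544695154394713 0.008
```

View pics/scene0.png

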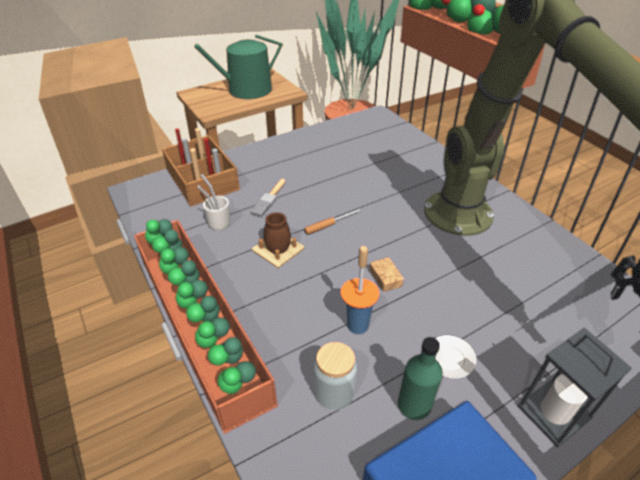

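View pics/top0.png

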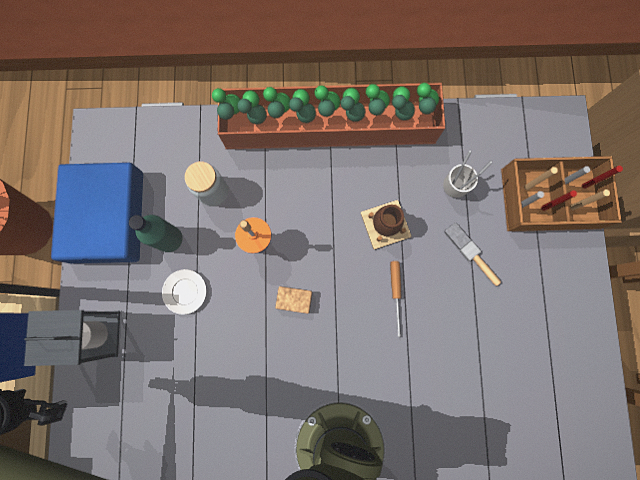

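The scene view has the orange stop at (360,292), the handle at (362,257) and the gourd mouth at (277,217). The top view has the stop at (253,235) and the gourd at (390,219). Next I'll measure these and look closer.

```bash
cat > h.py <<'E'
from plant import bot
import cv2,numpy as np
def ray(n,p):
    c=bot.calibration(n);R=np.array(c["R"]);t=np.array(c["t"])
    K=np.array([[c["fx"],0,c["cx"]],[0,c["fy"],c["cy"]],[0,0,1]])
    u=cv2.undistortPoints(np.array([[p]],float),K,np.array([c["k1"],0,0,0,0.]))[0,0]
    d=R.T@np.array([u[0],u[1],1]);return -R.T@t,d/np.linalg.norm(d)
def plane(n,p,z):
    o,d=ray(n,p);return o+d*(z-o[2])/d[2]
def tri(p,q):  # scene, top
    o,d=ray("scene",p);a,b=ray("top",q)
    s=np.linalg.lstsq(np.c_[d,-b],a-o,rcond=None)[0]
    A=o+d*s[0];B=a+b*s[1];return (A+B)/2,np.linalg.norm(A-B)
def proj(n,X):
    c=bot.calibration(n);x=np.array(c["R"])@X+np.array(c["t"]);x=x[:2]/x[2]
    return x*(1+c["k1"]*(x@x))*c["fx"]+[c["cx"],c["cy"]]
def orange(im,box):
    x0,y0,x1,y1=box;h=cv2.cvtColor(im,cv2.COLOR_RGB2HSV)[y0:y1,x0:x1]
    m=cv2.inRange(h,(5,190,120),(18,255,255))
    cs=max(cv2.findContours(m,cv2.RETR_EXTERNAL,cv2.CHAIN_APPROX_NONE)[0],key=cv2.contourArea)
    hull=cv2.convexHull(cs);e=cv2.fitEllipse(hull);return np.array(e[0])+[x0,y0],e[1],cv2.contourArea(cs)
E
python3 - <<'E'
from h import *
S=cv2.imread("pics/scene0.png");T=cv2.imread("pics/top0.png")
es=orange(S[:,:,::-1].copy(),(330,240,400,340));et=orange(T[:,:,::-1].copy(),(220,200,290,270))
print(es,et,tri(es[0],et[0]),plane("scene",es[0],.126),plane("top",et[0],.126))
c=lambda I,x,y,w:cv2.resize(I[y:y+w,x:x+w],(400,400),interpolation=cv2.INTER_CUBIC)
m=np.vstack([np.hstack([c(S,240,195,80),c(S,320,240,80)]),np.hstack([c(T,350,180,80),c(T,213,195,80)])])
cv2.imwrite("pics/m.png",cv2.resize(m,(600,600)))
E
```

```text
Traceback (most recent call last):
  File "h.py", line 21, in orange
    hull=cv2.convexHull(cs);e=cv2.fitEllipse(hull);return np.array(e[0])+[x0,y0],e[1],cv2.contourArea(cs)
                              ~~~~~~~~~~~~~~^^^^^^
cv2.error: OpenCV(4.12.0) /io/opencv/modules/imgproc/src/shapedescr.cpp:361: error: (-201:Incorrect size of input array) There should be at least 5 points to fit the ellipse in function 'fitEllipseNoDirect'
```

```bash
python3 - <<'E'
from h import *
S=cv2.imread("pics/scene0.png");T=cv2.imread("pics/top0.png")
for I,p in((S,(350,295)),(S,(372,290)),(T,(262,242)),(T,(245,238)),(S,(362,257)),(T,(245,227)),(S,(276,217)),(S,(277,240)),(T,(389,217)),(T,(403,213)),(T,(380,213)),(S,(280,252)),(S,(300,250))):
    x,y=p;print(p,cv2.cvtColor(I,cv2.COLOR_BGR2HSV)[y,x])
c=lambda I,x,y,w:cv2.resize(I[y:y+w,x:x+w],(400,400),interpolation=cv2.INTER_CUBIC)
m=np.vstack([np.hstack([c(S,240,195,80),c(S,320,240,80)]),np.hstack([c(T,350,180,80),c(T,213,195,80)])])
cv2.imwrite("pics/m.png",cv2.resize(m,(600,600)))
E
```

```text
(350, 295) [ 14 177 245]
(372, 290) [ 15 180 244]
(262, 242) [ 15 165 236]
(245, 238) [ 15 167 236]
(362, 257) [ 16 106 182]
(245, 227) [13 80 96]
(276, 217) [ 13 123  91]
(277, 240) [ 11 138 100]
(389, 217) [ 12 113 117]
(403, 213) [  8  73 109]
(380, 213) [  8 104  93]
(280, 252) [ 12 122  88]
(300, 250) [ 17  90 188]
```

View pics/m.png

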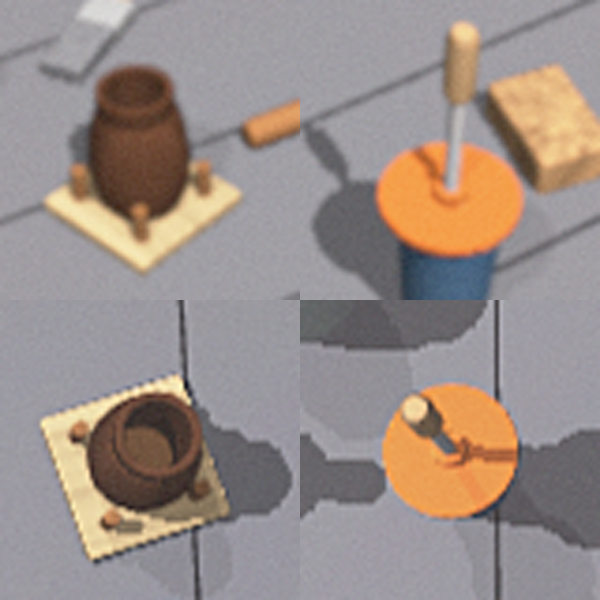

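The crops (scale 3.75) put the gourd rim centre at scene ≈(276,218) and top ≈(392,216). The gauge hangs upright with its handle well clear.

```bash
sed -i 's/(5,190,120)/(5,145,120)/' h.py; python3 - <<'E'
from h import *
np.set_printoptions(precision=4,suppress=True)
S=cv2.imread("pics/scene0.png");T=cv2.imread("pics/top0.png")
es=orange(S[:,:,::-1].copy(),(330,270,400,340));et=orange(T[:,:,::-1].copy(),(220,200,290,270))
print(es,et);print("stop",tri(es[0],et[0]),plane("scene",es[0],.126),plane("top",et[0],.126))
f=lambda x,y,X,Y:(X+(x+.5)/3.75-.5,Y+(y+.5)/3.75-.5)
g=f(135.5,88,240,195);k=f(160,137,350,180)
print("gourd",g,k,tri(g,k),plane("scene",g,.12),plane("top",k,.12))
# handle top centre
a=f(162,28,320,240);b=f(114,108,213,195)
print("handle top",tri(a,b))
# predicted gourd rim outline on candidate centre
C=(plane("scene",g,.12)+plane("top",k,.12))/2
for n,o in(("scene",(240,195)),("top",(350,180))):
    P=np.array([proj(n,C+.03*np.array([np.cos(t),np.sin(t),0])) for t in np.linspace(0,6.28,60)]);
    print(n,(P.min(0)-o+.5)*3.75,(P.max(0)-o+.5)*3.75)
E
```

```text
(array([359.4297, 292.9011]), (29.19620704650879, 37.808265686035156), 754.0) (array([252.7995, 234.9636]), (34.49604415893555, 35.55714797973633), 800.0)
stop (array([0.5352, 0.2041, 0.1196]), np.float64(0.001225702627702526)) [0.5383 0.209  0.126 ] [0.5344 0.2027 0.126 ]
gourd (275.76666666666665, 218.1) (392.3, 216.16666666666666) (array([ 0.5741, -0.1467,  0.1165]), np.float64(0.0019912649708368584)) [ 0.5753 -0.1419  0.12  ] [ 0.5742 -0.1467  0.12  ]
handle top (array([0.5351, 0.2036, 0.2654]), np.float64(8.255992008337535e-05))
scene [94.5159 61.0882] [175.7939 112.7   ]
top [111.9956  93.1965] [201.6942 180.7692]
```

{"method": "apply_moves", "body": {"plan": [{"dz": 3.5, "gripper": 1}, {"dz": 3.5, "gripper": 1}, {"dz": 3.5, "gripper": 1}, {"dx": 2.5, "dy": -2.9, "gripper": 1}, {"dx": 2.5, "dy": -2.9, "gripper": 1}]}}

```text
invalid input
```

{"method": "apply_moves", "body": {"plan": [{"dx": 2.5, "dy": -2.9, "gripper": 1}, {"dx": 2.5, "dy": -2.9, "gripper": 1}, {"dx": 2.5, "dy": -2.9, "gripper": 1}, {"dx": 2.5, "dy": -2.9, "gripper": 1}, {"dx": 2.5, "dy": -2.9, "gripper": 1}]}}

```text
invalid input
```

{"method": "apply_moves", "body": {"plan": [{"dx": 2.5, "dy": -2.9, "gripper": 1}, {"dx": 2.5, "dy": -2.9, "gripper": 1}, {"dx": 2.5, "dy": -2.9, "gripper": 1}, {"dx": 2.5, "dy": -2.9, "gripper": 1}, {"dx": 2.5, "dy": -2.9, "gripper": 1}]}}

```text
invalid input
```

{"method": "apply_moves", "body": {"plan": [{"dx": 0, "dy": 0, "dz": 3.5, "ax": 0, "ay": 0, "az": 0, "gripper": 1}, {"dx": 0, "dy": 0, "dz": 3.5, "ax": 0, "ay": 0, "az": 0, "gripper": 1}, {"dx": 0, "dy": 0, "dz": 3.5, "ax": 0, "ay": 0, "az": 0, "gripper": 1}, {"dx": 2.5, "dy": -2.9, "dz": 0, "ax": 0, "ay": 0, "az": 0, "gripper": 1}, {"dx": 2.5, "dy": -2.9, "dz": 0, "ax": 0, "ay": 0, "az": 0, "gripper": 1}]}}

```text
clock: 0.52
ee_pos: [0.2228, 0.5699, 0.3465]
tool_rot: [0.133, 0.991, 0.002, -0.0]
force: [1.6, 0.3, -0.3]
gripper_width: 0.0854
```

{"method": "apply_moves", "body": {"plan": [{"dx": 2.6, "dy": -3.0, "dz": 0, "ax": 0, "ay": 0, "az": 0, "gripper": 1}, {"dx": 2.6, "dy": -3.0, "dz": 0, "ax": 0, "ay": 0, "az": 0, "gripper": 1}, {"dx": 2.6, "dy": -3.0, "dz": 0, "ax": 0, "ay": 0, "az": 0, "gripper": 1}, {"dx": 2.6, "dy": -3.0, "dz": 0, "ax": 0, "ay": 0, "az": 0, "gripper": 1}, {"dx": 2.6, "dy": -3.0, "dz": 0, "ax": 0, "ay": 0, "az": 0, "gripper": 1}]}}

```text
clock: 0.93
ee_pos: [0.3554, 0.4163, 0.344]
tool_rot: [0.135, 0.991, -0.0, -0.0]
force: [0.4, -0.1, -0.1]
gripper_width: 0.0855
```

{"method": "apply_moves", "body": {"plan": [{"dx": 2.6, "dy": -3.0, "dz": 0, "ax": 0, "ay": 0, "az": 0, "gripper": 1}, {"dx": 2.6, "dy": -3.0, "dz": 0, "ax": 0, "ay": 0, "az": 0, "gripper": 1}, {"dx": 2.6, "dy": -3.0, "dz": 0, "ax": 0, "ay": 0, "az": 0, "gripper": 1}, {"dx": 2.6, "dy": -3.0, "dz": 0, "ax": 0, "ay": 0, "az": 0, "gripper": 1}, {"dx": 0, "dy": 0, "dz": 0, "ax": 0, "ay": 0, "az": 0, "gripper": 1}]}}

```text
clock: 1.35
ee_pos: [0.4646, 0.2889, 0.3442]
tool_rot: [0.143, 0.99, -0.002, 0.002]
force: [1.0, -1.4, 0.2]
gripper_width: 0.0852
```

{"method": "apply_moves", "body": {"plan": [{"dx": 2.4, "dy": -2.9, "dz": 0, "ax": 0, "ay": 0, "az": 0, "gripper": 1}, {"dx": 2.3, "dy": -2.8, "dz": 0, "ax": 0, "ay": 0, "az": 0, "gripper": 1}, {"dx": 2.3, "dy": -2.8, "dz": 0, "ax": 0, "ay": 0, "az": 0, "gripper": 1}, {"dx": 0, "dy": 0, "dz": 0, "ax": 0, "ay": 0, "az": 0, "gripper": 1}, {"dx": 0, "dy": 0, "dz": 0, "ax": 0, "ay": 0, "az": 0, "gripper": 1}]}}

```text
clock: 1.77
ee_pos: [0.5296, 0.2105, 0.3438]
tool_rot: [0.138, 0.99, -0.001, -0.0]
force: [-0.5, 1.3, 0.3]
gripper_width: 0.0856
```

{"method": "apply_moves", "body": {"plan": [{"dx": 0.2, "dy": -0.3, "dz": -0.5, "ax": 0, "ay": 0, "az": 0, "gripper": 1}, {"dx": 0.1, "dy": -0.2, "dz": -0.5, "ax": 0, "ay": 0, "az": 0, "gripper": 1}, {"dx": 0, "dy": 0, "dz": -1.5, "ax": 0, "ay": 0, "az": 0, "gripper": 1}, {"dx": 0, "dy": 0, "dz": -1.5, "ax": 0, "ay": 0, "az": 0, "gripper": 1}, {"dx": 0, "dy": 0, "dz": 0, "ax": 0, "ay": 0, "az": 0, "gripper": 1}]}}

```text
clock: 2.18
ee_pos: [0.5292, 0.2089, 0.3006]
tool_rot: [0.134, 0.991, -0.002, -0.003]
force: [0.4, 0.4, -0.4]
gripper_width: 0.0855
```

{"method": "apply_moves", "body": {"plan": [{"dx": 0.5, "dy": -0.4, "dz": -1.5, "ax": 0, "ay": 0, "az": 0, "gripper": 1}, {"dx": 0, "dy": 0, "dz": -1.5, "ax": 0, "ay": 0, "az": 0, "gripper": 1}, {"dx": 0, "dy": 0, "dz": -1.5, "ax": 0, "ay": 0, "az": 0, "gripper": 1}, {"dx": 0, "dy": 0, "dz": -1.5, "ax": 0, "ay": 0, "az": 0, "gripper": 1}, {"dx": 0, "dy": 0, "dz": 0, "ax": 0, "ay": 0, "az": 0, "gripper": 1}]}}

```text
clock: 2.6
ee_pos: [0.5345, 0.2046, 0.2414]
tool_rot: [0.135, 0.991, -0.001, -0.002]
force: [-0.6, 1.0, 0.2]
gripper_width: 0.0851
```

```bash
python3 - <<'E'
from h import *
import time
for n,i in(("scene",1),("top",1)):
    im=bot.read_camera(n)
    if n=="scene":cv2.imwrite("pics/s1.png",cv2.resize(im[170:370,240:500,::-1],None,fx=2.5,fy=2.5))
s=bot.sense();print(s["ee_pos"],s["force"])
E
```

```text
[0.53607218 0.2048366  0.24452669] [0.42558722 0.26452685 0.39711457]
```

View pics/s1.png

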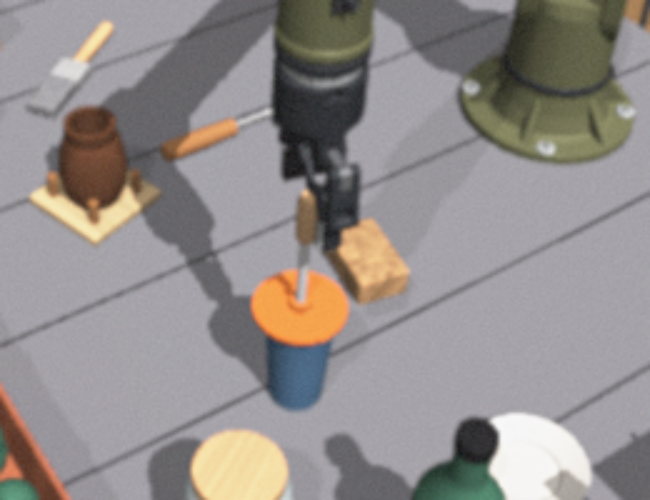

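Near finger tip at about (332,245), far one at about (292,178), and the handle at (306,215) between them. The measured axis agrees, so I'll lower 1.5 cm and close.

{"method": "apply_moves", "body": {"plan": [{"dx": 0, "dy": 0, "dz": -0.8, "ax": 0, "ay": 0, "az": 0, "gripper": 1}, {"dx": 0, "dy": 0, "dz": -0.7, "ax": 0, "ay": 0, "az": 0, "gripper": 1}, {"dx": 0, "dy": 0, "dz": 0, "ax": 0, "ay": 0, "az": 0, "gripper": 1}, {"dx": 0, "dy": 0, "dz": 0, "ax": 0, "ay": 0, "az": 0, "gripper": 0.3}, {"dx": 0, "dy": 0, "dz": 0, "ax": 0, "ay": 0, "az": 0, "gripper": 0}]}}

```text
clock: 3.12
ee_pos: [0.5366, 0.2042, 0.2296]
tool_rot: [0.135, 0.991, 0.0, 0.0]
force: [0.5, 0.3, -0.0]
gripper_width: 0.0641
```

{"method": "apply_moves", "body": {"plan": [{"dx": 0, "dy": 0, "dz": 0, "ax": 0, "ay": 0, "az": 0, "gripper": 0}, {"dx": 0, "dy": 0, "dz": 0, "ax": 0, "ay": 0, "az": 0, "gripper": 0}, {"dx": 0, "dy": 0, "dz": 0, "ax": 0, "ay": 0, "az": 0, "gripper": 0}, {"dx": 0, "dy": 0, "dz": 0, "ax": 0, "ay": 0, "az": 0, "gripper": 0}, {"dx": 0, "dy": 0, "dz": 0, "ax": 0, "ay": 0, "az": 0, "gripper": 0}]}}

```text
clock: 3.53
ee_pos: [0.5367, 0.2041, 0.2296]
tool_rot: [0.136, 0.991, 0.0, 0.0]
force: [-0.8, -0.1, 0.3]
gripper_width: 0.0186
```

{"method": "apply_moves", "body": {"plan": [{"dx": 0, "dy": 0, "dz": 0.7, "ax": 0, "ay": 0, "az": 0, "gripper": 0}, {"dx": 0, "dy": 0, "dz": 1.5, "ax": 0, "ay": 0, "az": 0, "gripper": 0}, {"dx": 0, "dy": 0, "dz": 2, "ax": 0, "ay": 0, "az": 0, "gripper": 0}, {"dx": 0, "dy": 0, "dz": 2, "ax": 0, "ay": 0, "az": 0, "gripper": 0}, {"dx": 0, "dy": 0, "dz": 1.8, "ax": 0, "ay": 0, "az": 0, "gripper": 0}]}}

```text
clock: 3.95
ee_pos: [0.5365, 0.2042, 0.3108]
tool_rot: [0.135, 0.991, 0.0, 0.0]
force: [0.1, 0.2, -1.1]
gripper_width: 0.0189
```

{"method": "apply_moves", "body": {"plan": [{"dx": 0.2, "dy": -1.5, "dz": 0, "ax": 0, "ay": 0, "az": 0, "gripper": 0}, {"dx": 0.2, "dy": -2, "dz": 0, "ax": 0, "ay": 0, "az": 0, "gripper": 0}, {"dx": 0.3, "dy": -2.5, "dz": 0, "ax": 0, "ay": 0, "az": 0, "gripper": 0}, {"dx": 0.3, "dy": -2.5, "dz": 0, "ax": 0, "ay": 0, "az": 0, "gripper": 0}, {"dx": 0.3, "dy": -2.5, "dz": 0, "ax": 0, "ay": 0, "az": 0, "gripper": 0}]}}

```text
clock: 4.37
ee_pos: [0.5492, 0.0919, 0.3086]
tool_rot: [0.136, 0.991, -0.0, -0.0]
force: [0.6, -1.5, -0.2]
gripper_width: 0.0188
```

{"method": "apply_moves", "body": {"plan": [{"dx": 0.3, "dy": -2.5, "dz": 0, "ax": 0, "ay": 0, "az": 0, "gripper": 0}, {"dx": 0.3, "dy": -2.5, "dz": 0, "ax": 0, "ay": 0, "az": 0, "gripper": 0}, {"dx": 0.3, "dy": -2.5, "dz": 0, "ax": 0, "ay": 0, "az": 0, "gripper": 0}, {"dx": 0.3, "dy": -2.5, "dz": 0, "ax": 0, "ay": 0, "az": 0, "gripper": 0}, {"dx": 0.3, "dy": -2.5, "dz": 0, "ax": 0, "ay": 0, "az": 0, "gripper": 0}]}}

```text
clock: 4.78
ee_pos: [0.5639, -0.0332, 0.3086]
tool_rot: [0.136, 0.991, -0.0, -0.0]
force: [0.5, 0.0, -0.2]
gripper_width: 0.0185
```

{"method": "apply_moves", "body": {"plan": [{"dx": 0.3, "dy": -2.5, "dz": 0, "ax": 0, "ay": 0, "az": 0, "gripper": 0}, {"dx": 0.3, "dy": -2.5, "dz": 0, "ax": 0, "ay": 0, "az": 0, "gripper": 0}, {"dx": 0.3, "dy": -2.0, "dz": 0, "ax": 0, "ay": 0, "az": 0, "gripper": 0}, {"dx": 0.2, "dy": -1.5, "dz": 0, "ax": 0, "ay": 0, "az": 0, "gripper": 0}, {"dx": 0, "dy": 0, "dz": 0, "ax": 0, "ay": 0, "az": 0, "gripper": 0}]}}

```text
clock: 5.2
ee_pos: [0.5743, -0.1216, 0.3087]
tool_rot: [0.139, 0.99, -0.001, -0.0]
force: [0.5, -0.8, -1.1]
gripper_width: 0.0187
```

{"method": "apply_moves", "body": {"plan": [{"dx": 0, "dy": -1.2, "dz": 0, "ax": 0, "ay": 0, "az": 0, "gripper": 0}, {"dx": 0, "dy": -1.0, "dz": 0, "ax": 0, "ay": 0, "az": 0, "gripper": 0}, {"dx": 0, "dy": 0, "dz": 0, "ax": 0, "ay": 0, "az": 0, "gripper": 0}, {"dx": 0, "dy": 0, "dz": 0, "ax": 0, "ay": 0, "az": 0, "gripper": 0}, {"dx": 0, "dy": 0, "dz": 0, "ax": 0, "ay": 0, "az": 0, "gripper": 0}]}}

```text
clock: 5.62
ee_pos: [0.5756, -0.137, 0.3093]
tool_rot: [0.135, 0.991, 0.0, -0.0]
force: [-0.9, 0.1, -0.7]
gripper_width: 0.0184
```

```bash
python3 - <<'E'
from h import *
S=bot.read_camera("scene");T=bot.read_camera("top")
s=bot.sense();p=s["ee_pos"];print(p,s["force"])
c=lambda I,x,y,w:cv2.resize(I[y:y+w,x:x+w,::-1],(400,400),interpolation=cv2.INTER_CUBIC)
cv2.imwrite("pics/g2.png",np.hstack([c(S,230,140,100),c(T,345,170,100)]))
h=proj("scene",np.array(p)-[0,0,.109]);print("expected stop centre scene",h)
b=np.array([h[0]-40,h[1]-30,h[0]+40,h[1]+30]).astype(int);e=orange(S,b);print(e[0],plane("scene",e[0],p[2]-.103))
E
```

```text
[ 0.57570343 -0.13675214  0.30931723] [ 0.39750567  0.86756851 -0.60447087]
expected stop centre scene [274.65204352 195.75550413]
[275.67168045 195.63302803] [ 0.57652867 -0.12847266  0.20631723]
```

View pics/g2.png

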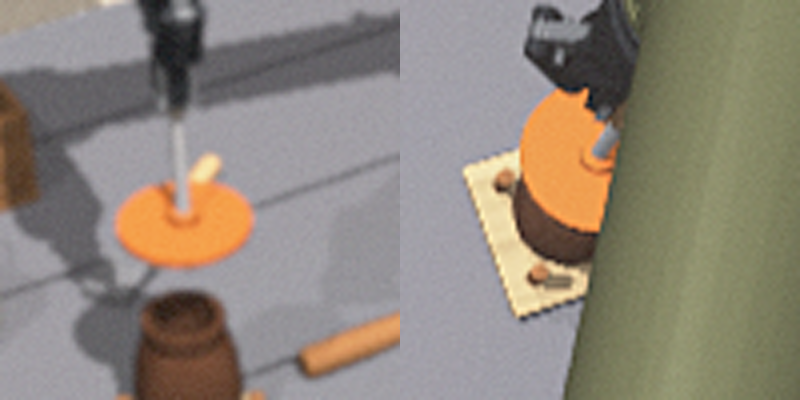

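The rod hangs upright (183,215 in the left crop) over the gourd mouth (183,305), and the tip needs about 1.1 cm more in -y.

{"method": "apply_moves", "body": {"plan": [{"dx": -0.1, "dy": -0.6, "dz": 0, "ax": 0, "ay": 0, "az": 0, "gripper": 0}, {"dx": 0, "dy": -0.5, "dz": 0, "ax": 0, "ay": 0, "az": 0, "gripper": 0}, {"dx": 0, "dy": 0, "dz": -0.8, "ax": 0, "ay": 0, "az": 0, "gripper": 0}, {"dx": 0, "dy": 0, "dz": -1.2, "ax": 0, "ay": 0, "az": 0, "gripper": 0}, {"dx": 0, "dy": 0, "dz": -1.0, "ax": 0, "ay": 0, "az": 0, "gripper": 0}]}}

```text
clock: 6.13
ee_pos: [0.5742, -0.1488, 0.2778]
tool_rot: [0.136, 0.991, 0.0, -0.0]
force: [0.6, 0.2, -0.2]
gripper_width: 0.0186
```

{"method": "apply_moves", "body": {"plan": [{"dx": 0, "dy": 0, "dz": -1.0, "ax": 0, "ay": 0, "az": 0, "gripper": 0}, {"dx": 0, "dy": 0, "dz": -1.0, "ax": 0, "ay": 0, "az": 0, "gripper": 0}, {"dx": 0, "dy": 0, "dz": -1.0, "ax": 0, "ay": 0, "az": 0, "gripper": 0}, {"dx": 0, "dy": 0, "dz": -1.0, "ax": 0, "ay": 0, "az": 0, "gripper": 0}, {"dx": 0, "dy": 0, "dz": 0, "ax": 0, "ay": 0, "az": 0, "gripper": 0}]}}

```text
clock: 6.55
ee_pos: [0.5733, -0.1484, 0.2365]
tool_rot: [0.135, 0.991, -0.0, -0.002]
force: [-0.1, -0.1, -0.9]
gripper_width: 0.0186
```

Now slow steps: the stop should touch near z = 0.23.

{"method": "apply_moves", "body": {"plan": [{"dx": 0, "dy": 0, "dz": -0.3, "ax": 0, "ay": 0, "az": 0, "gripper": 0}, {"dx": 0, "dy": 0, "dz": -0.3, "ax": 0, "ay": 0, "az": 0, "gripper": 0}, {"dx": 0, "dy": 0, "dz": -0.3, "ax": 0, "ay": 0, "az": 0, "gripper": 0}, {"dx": 0, "dy": 0, "dz": -0.3, "ax": 0, "ay": 0, "az": 0, "gripper": 0}, {"dx": 0, "dy": 0, "dz": -0.2, "ax": 0, "ay": 0, "az": 0, "gripper": 0}]}}

```text
clock: 6.97
ee_pos: [0.575, -0.1491, 0.2263]
tool_rot: [0.136, 0.991, 0.0, 0.001]
force: [-1.6, 0.9, 5.7]
gripper_width: 0.0184
```

{"method": "apply_moves", "body": {"plan": [{"dx": 0, "dy": 0, "dz": -0.1, "ax": 0, "ay": 0, "az": 0, "gripper": 0}, {"dx": 0, "dy": 0, "dz": -0.1, "ax": 0, "ay": 0, "az": 0, "gripper": 0}, {"dx": 0, "dy": 0, "dz": -0.1, "ax": 0, "ay": 0, "az": 0, "gripper": 0}, {"dx": 0, "dy": 0, "dz": -0.1, "ax": 0, "ay": 0, "az": 0, "gripper": 0}, {"dx": 0, "dy": 0, "dz": -0.1, "ax": 0, "ay": 0, "az": 0, "gripper": 0}]}}

```text
clock: 7.38
ee_pos: [0.5749, -0.149, 0.2206]
tool_rot: [0.135, 0.991, -0.0, 0.001]
force: [0.0, -0.4, 4.1]
gripper_width: 0.0184
```

{"method": "apply_moves", "body": {"plan": [{"dx": 0, "dy": 0, "dz": -0.08, "ax": 0, "ay": 0, "az": 0, "gripper": 0}, {"dx": 0, "dy": 0, "dz": -0.08, "ax": 0, "ay": 0, "az": 0, "gripper": 0}, {"dx": 0, "dy": 0, "dz": -0.08, "ax": 0, "ay": 0, "az": 0, "gripper": 0}, {"dx": 0, "dy": 0, "dz": -0.08, "ax": 0, "ay": 0, "az": 0, "gripper": 0}, {"dx": 0, "dy": 0, "dz": -0.08, "ax": 0, "ay": 0, "az": 0, "gripper": 0}]}}

```text
clock: 7.8
ee_pos: [0.5748, -0.149, 0.2164]
tool_rot: [0.136, 0.991, -0.0, 0.0]
force: [1.9, -0.4, 5.5]
gripper_width: 0.0186
```

{"method": "apply_moves", "body": {"plan": [{"dx": 0, "dy": 0, "dz": -0.08, "ax": 0, "ay": 0, "az": 0, "gripper": 0}, {"dx": 0, "dy": 0, "dz": -0.08, "ax": 0, "ay": 0, "az": 0, "gripper": 0}, {"dx": 0, "dy": 0, "dz": -0.08, "ax": 0, "ay": 0, "az": 0, "gripper": 0}, {"dx": 0, "dy": 0, "dz": -0.08, "ax": 0, "ay": 0, "az": 0, "gripper": 0}, {"dx": 0, "dy": 0, "dz": 0, "ax": 0, "ay": 0, "az": 0, "gripper": 0}]}}

```text
clock: 8.22
ee_pos: [0.5746, -0.149, 0.213]
tool_rot: [0.136, 0.991, -0.0, 0.0]
force: [1.9, -1.6, 2.8]
gripper_width: 0.0185
```

{"method": "apply_moves", "body": {"plan": [{"dx": 0, "dy": 0, "dz": -0.08, "ax": 0, "ay": 0, "az": 0, "gripper": 0}, {"dx": 0, "dy": 0, "dz": -0.08, "ax": 0, "ay": 0, "az": 0, "gripper": 0}, {"dx": 0, "dy": 0, "dz": -0.08, "ax": 0, "ay": 0, "az": 0, "gripper": 0}, {"dx": 0, "dy": 0, "dz": -0.08, "ax": 0, "ay": 0, "az": 0, "gripper": 0}, {"dx": 0, "dy": 0, "dz": -0.08, "ax": 0, "ay": 0, "az": 0, "gripper": 0}]}}

```text
clock: 8.63
ee_pos: [0.5746, -0.149, 0.2092]
tool_rot: [0.135, 0.991, -0.0, 0.0]
force: [1.8, -2.3, 4.9]
gripper_width: 0.0188
```

{"method": "apply_moves", "body": {"plan": [{"dx": 0, "dy": 0, "dz": -0.08, "ax": 0, "ay": 0, "az": 0, "gripper": 0}, {"dx": 0, "dy": 0, "dz": -0.08, "ax": 0, "ay": 0, "az": 0, "gripper": 0}, {"dx": 0, "dy": 0, "dz": -0.08, "ax": 0, "ay": 0, "az": 0, "gripper": 0}, {"dx": 0, "dy": 0, "dz": -0.08, "ax": 0, "ay": 0, "az": 0, "gripper": 0}, {"dx": 0, "dy": 0, "dz": -0.08, "ax": 0, "ay": 0, "az": 0, "gripper": 0}]}}

```text
clock: 9.05
ee_pos: [0.5746, -0.149, 0.2051]
tool_rot: [0.136, 0.991, -0.0, 0.0]
force: [0.9, -1.6, 4.5]
gripper_width: 0.0186
```

{"method": "apply_moves", "body": {"plan": [{"dx": 0, "dy": 0, "dz": -0.08, "ax": 0, "ay": 0, "az": 0, "gripper": 0}, {"dx": 0, "dy": 0, "dz": -0.08, "ax": 0, "ay": 0, "az": 0, "gripper": 0}, {"dx": 0, "dy": 0, "dz": -0.08, "ax": 0, "ay": 0, "az": 0, "gripper": 0}, {"dx": 0, "dy": 0, "dz": -0.08, "ax": 0, "ay": 0, "az": 0, "gripper": 0}, {"dx": 0, "dy": 0, "dz": -0.08, "ax": 0, "ay": 0, "az": 0, "gripper": 0}]}}

```text
clock: 9.47
ee_pos: [0.5746, -0.1489, 0.2011]
tool_rot: [0.135, 0.991, -0.0, 0.0]
force: [3.3, -2.4, 4.8]
gripper_width: 0.0187
```

{"method": "apply_moves", "body": {"plan": [{"dx": 0, "dy": 0, "dz": -0.08, "ax": 0, "ay": 0, "az": 0, "gripper": 0}, {"dx": 0, "dy": 0, "dz": -0.08, "ax": 0, "ay": 0, "az": 0, "gripper": 0}, {"dx": 0, "dy": 0, "dz": -0.08, "ax": 0, "ay": 0, "az": 0, "gripper": 0}, {"dx": 0, "dy": 0, "dz": -0.08, "ax": 0, "ay": 0, "az": 0, "gripper": 0}, {"dx": 0, "dy": 0, "dz": -0.08, "ax": 0, "ay": 0, "az": 0, "gripper": 0}]}}

```text
clock: 9.88
ee_pos: [0.5746, -0.1489, 0.1971]
tool_rot: [0.135, 0.991, 0.0, 0.0]
force: [1.9, -1.8, 4.2]
gripper_width: 0.0189
```

{"method": "apply_moves", "body": {"plan": [{"dx": 0, "dy": 0, "dz": -0.08, "ax": 0, "ay": 0, "az": 0, "gripper": 0}, {"dx": 0, "dy": 0, "dz": -0.08, "ax": 0, "ay": 0, "az": 0, "gripper": 0}, {"dx": 0, "dy": 0, "dz": -0.08, "ax": 0, "ay": 0, "az": 0, "gripper": 0}, {"dx": 0, "dy": 0, "dz": -0.08, "ax": 0, "ay": 0, "az": 0, "gripper": 0}, {"dx": 0, "dy": 0, "dz": -0.08, "ax": 0, "ay": 0, "az": 0, "gripper": 0}]}}

```text
clock: 10.3
ee_pos: [0.5745, -0.1489, 0.1931]
tool_rot: [0.136, 0.991, 0.0, 0.0]
force: [2.3, -2.5, 4.5]
gripper_width: 0.0185
```

{"method": "apply_moves", "body": {"plan": [{"dx": 0, "dy": 0, "dz": -0.08, "ax": 0, "ay": 0, "az": 0, "gripper": 0}, {"dx": 0, "dy": 0, "dz": -0.08, "ax": 0, "ay": 0, "az": 0, "gripper": 0}, {"dx": 0, "dy": 0, "dz": -0.08, "ax": 0, "ay": 0, "az": 0, "gripper": 0}, {"dx": 0, "dy": 0, "dz": -0.08, "ax": 0, "ay": 0, "az": 0, "gripper": 0}, {"dx": 0, "dy": 0, "dz": -0.08, "ax": 0, "ay": 0, "az": 0, "gripper": 0}]}}

```text
clock: 10.72
ee_pos: [0.5745, -0.1489, 0.1891]
tool_rot: [0.135, 0.991, 0.0, 0.0]
force: [2.2, -2.4, 4.3]
gripper_width: 0.0186
```

{"method": "apply_moves", "body": {"plan": [{"dx": 0, "dy": 0, "dz": -0.08, "ax": 0, "ay": 0, "az": 0, "gripper": 0}, {"dx": 0, "dy": 0, "dz": -0.08, "ax": 0, "ay": 0, "az": 0, "gripper": 0}, {"dx": 0, "dy": 0, "dz": -0.08, "ax": 0, "ay": 0, "az": 0, "gripper": 0}, {"dx": 0, "dy": 0, "dz": -0.08, "ax": 0, "ay": 0, "az": 0, "gripper": 0}, {"dx": 0, "dy": 0, "dz": -0.08, "ax": 0, "ay": 0, "az": 0, "gripper": 0}]}}

```text
clock: 11.13
ee_pos: [0.5746, -0.149, 0.1857]
tool_rot: [0.135, 0.991, 0.0, 0.0]
force: [0.4, -2.2, 11.7]
gripper_width: 0.0184
```

Force jumped to 11.7 N, so the floor is reached. A slight further press, then hold.

{"method": "apply_moves", "body": {"plan": [{"dx": 0, "dy": 0, "dz": -0.05, "ax": 0, "ay": 0, "az": 0, "gripper": 0}, {"dx": 0, "dy": 0, "dz": 0, "ax": 0, "ay": 0, "az": 0, "gripper": 0}, {"dx": 0, "dy": 0, "dz": 0, "ax": 0, "ay": 0, "az": 0, "gripper": 0}, {"dx": 0, "dy": 0, "dz": 0, "ax": 0, "ay": 0, "az": 0, "gripper": 0}, {"dx": 0, "dy": 0, "dz": 0, "ax": 0, "ay": 0, "az": 0, "gripper": 0}]}}

```text
clock: 11.55
ee_pos: [0.5747, -0.1489, 0.1857]
tool_rot: [0.135, 0.991, 0.0, 0.0]
force: [0.1, -1.9, 9.8]
gripper_width: 0.0186
```

```bash
python3 - <<'E'
from h import *
S=bot.read_camera("scene")
s=bot.sense();print(s["ee_pos"],s["force"],s["ft_torque"])
cv2.imwrite("pics/g3.png",cv2.resize(S[150:270,220:340,::-1],(500,500),interpolation=cv2.INTER_CUBIC))
E
```

```text
[ 0.57468287 -0.1489173   0.18568877] [ 0.65066841 -2.37214129  9.51154865] [-0.44473229 -0.15431973  0.02047224]
```

View pics/g3.png

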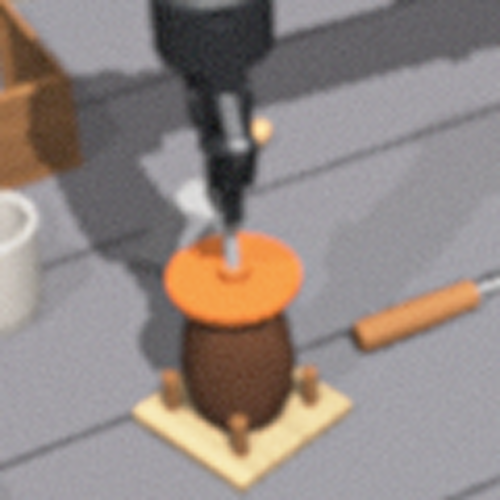

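The stop at (233,278) lies flat on the gourd's rim. I'll press about 1.5 mm more to confirm this is the floor and not binding.

{"method": "apply_moves", "body": {"plan": [{"dx": 0, "dy": 0, "dz": -0.05, "ax": 0, "ay": 0, "az": 0, "gripper": 0}, {"dx": 0, "dy": 0, "dz": -0.05, "ax": 0, "ay": 0, "az": 0, "gripper": 0}, {"dx": 0, "dy": 0, "dz": -0.05, "ax": 0, "ay": 0, "az": 0, "gripper": 0}, {"dx": 0, "dy": 0, "dz": 0, "ax": 0, "ay": 0, "az": 0, "gripper": 0}, {"dx": 0, "dy": 0, "dz": 0, "ax": 0, "ay": 0, "az": 0, "gripper": 0}]}}

```text
clock: 12.02
ee_pos: [0.575, -0.149, 0.1855]
tool_rot: [0.135, 0.991, 0.0, 0.001]
force: [-1.2, -1.5, 15.5]
gripper_width: 0.0189
```

Rigid contact (0.2 mm for +6 N), so the floor is confirmed. Lifting out.

{"method": "apply_moves", "body": {"plan": [{"dx": 0, "dy": 0, "dz": 0.5, "ax": 0, "ay": 0, "az": 0, "gripper": 0}, {"dx": 0, "dy": 0, "dz": 1.0, "ax": 0, "ay": 0, "az": 0, "gripper": 0}, {"dx": 0, "dy": 0, "dz": 1.5, "ax": 0, "ay": 0, "az": 0, "gripper": 0}, {"dx": 0, "dy": 0, "dz": 1.5, "ax": 0, "ay": 0, "az": 0, "gripper": 0}, {"dx": 0, "dy": 0, "dz": 1.5, "ax": 0, "ay": 0, "az": 0, "gripper": 0}]}}

```text
clock: 12.43
ee_pos: [0.573, -0.1477, 0.2424]
tool_rot: [0.135, 0.991, 0.001, -0.002]
force: [0.2, -0.5, -1.1]
gripper_width: 0.0189
```

{"method": "apply_moves", "body": {"plan": [{"dx": 0, "dy": 0, "dz": 1.5, "ax": 0, "ay": 0, "az": 0, "gripper": 0}, {"dx": 0, "dy": 0, "dz": 1.5, "ax": 0, "ay": 0, "az": 0, "gripper": 0}, {"dx": 0, "dy": 0, "dz": 1.5, "ax": 0, "ay": 0, "az": 0, "gripper": 0}, {"dx": 0, "dy": 0, "dz": 1.5, "ax": 0, "ay": 0, "az": 0, "gripper": 0}, {"dx": 0, "dy": 0, "dz": 0.7, "ax": 0, "ay": 0, "az": 0, "gripper": 0}]}}

```text
clock: 12.85
ee_pos: [0.5741, -0.1481, 0.311]
tool_rot: [0.135, 0.991, 0.0, -0.001]
force: [0.3, -0.1, -1.5]
gripper_width: 0.0185
```

{"method": "apply_moves", "body": {"plan": [{"dx": -0.2, "dy": 1.5, "dz": 0, "ax": 0, "ay": 0, "az": 0, "gripper": 0}, {"dx": -0.2, "dy": 2, "dz": 0, "ax": 0, "ay": 0, "az": 0, "gripper": 0}, {"dx": -0.3, "dy": 2.5, "dz": 0, "ax": 0, "ay": 0, "az": 0, "gripper": 0}, {"dx": -0.3, "dy": 2.5, "dz": 0, "ax": 0, "ay": 0, "az": 0, "gripper": 0}, {"dx": -0.3, "dy": 2.5, "dz": 0, "ax": 0, "ay": 0, "az": 0, "gripper": 0}]}}

```text
clock: 13.27
ee_pos: [0.5602, -0.0373, 0.3088]
tool_rot: [0.135, 0.991, -0.0, -0.002]
force: [0.3, 0.2, 0.3]
gripper_width: 0.0187
```

{"method": "apply_moves", "body": {"plan": [{"dx": -0.3, "dy": 2.5, "dz": 0, "ax": 0, "ay": 0, "az": 0, "gripper": 0}, {"dx": -0.3, "dy": 2.5, "dz": 0, "ax": 0, "ay": 0, "az": 0, "gripper": 0}, {"dx": -0.3, "dy": 2.5, "dz": 0, "ax": 0, "ay": 0, "az": 0, "gripper": 0}, {"dx": -0.3, "dy": 2.5, "dz": 0, "ax": 0, "ay": 0, "az": 0, "gripper": 0}, {"dx": -0.3, "dy": 2.5, "dz": 0, "ax": 0, "ay": 0, "az": 0, "gripper": 0}]}}

```text
clock: 13.68
ee_pos: [0.545, 0.0877, 0.3089]
tool_rot: [0.135, 0.991, -0.0, -0.002]
force: [1.5, -0.2, -0.4]
gripper_width: 0.0184
```

{"method": "apply_moves", "body": {"plan": [{"dx": -0.3, "dy": 2.5, "dz": 0, "ax": 0, "ay": 0, "az": 0, "gripper": 0}, {"dx": -0.3, "dy": 2.5, "dz": 0, "ax": 0, "ay": 0, "az": 0, "gripper": 0}, {"dx": -0.3, "dy": 2.0, "dz": 0, "ax": 0, "ay": 0, "az": 0, "gripper": 0}, {"dx": -0.2, "dy": 1.5, "dz": 0, "ax": 0, "ay": 0, "az": 0, "gripper": 0}, {"dx": 0, "dy": 0, "dz": 0, "ax": 0, "ay": 0, "az": 0, "gripper": 0}]}}

```text
clock: 14.1
ee_pos: [0.5332, 0.1761, 0.3084]
tool_rot: [0.132, 0.991, 0.0, -0.002]
force: [-0.0, 1.1, -1.4]
gripper_width: 0.0182
```

```bash
python3 - <<'E'
from h import *
S=bot.read_camera("scene");T=bot.read_camera("top")
s=bot.sense();p=np.array(s["ee_pos"]);print(p,s["force"])
c=lambda I,x,y,w:cv2.resize(I[y:y+w,x:x+w,::-1],(400,400),interpolation=cv2.INTER_CUBIC)
cv2.imwrite("pics/t4.png",np.hstack([c(S,295,200,130),c(T,200,180,130)]))
zt=p[2]-.144+.078+.006; print("stop top expected z",zt)
h=proj("scene",np.array([p[0],p[1],zt]));print(h)
e=orange(S,np.array([h[0]-35,h[1]-25,h[0]+35,h[1]+28]).astype(int));print(e,plane("scene",e[0],zt))
E
```

```text
[0.53466351 0.17122652 0.30904336] [-0.96980676 -0.25155285 -1.87720805]
stop top expected z 0.24904336090644863
[354.0851698  243.92404989]
(array([356.93098831, 246.88684082]), (28.016468048095703, 39.7642936706543), 756.0) [0.53474919 0.18238925 0.24904336]
```

View pics/t4.png

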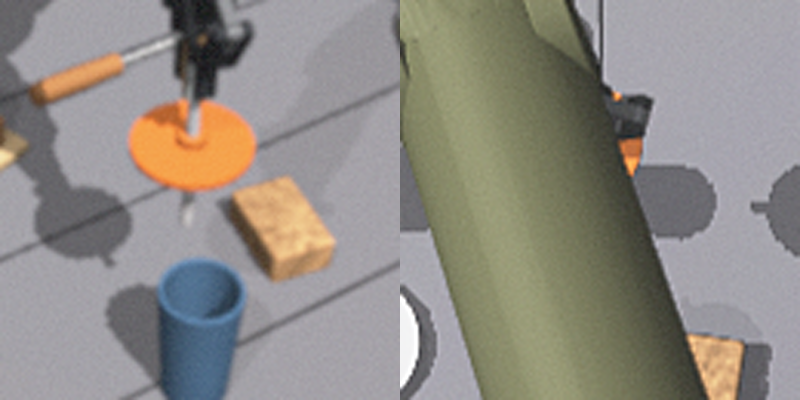

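Left crop: the stop is flat at (193,145), the tip shows at (187,222) and the tumbler mouth ellipse is centred near (202,291), unmoved.

```bash
python3 - <<'E'
from h import *
S=cv2.imread("pics/t4.png")[:,:400]
h=cv2.cvtColor(S,cv2.COLOR_BGR2HSV);m=cv2.inRange(h,(98,90,20),(118,255,255))
cs=max(cv2.findContours(m,cv2.RETR_EXTERNAL,cv2.CHAIN_APPROX_NONE)[0],key=cv2.contourArea)[:,0]
print("x",cs[:,0].min(),cs[:,0].max(),"ytop",cs[:,1].min())
up=cs[cs[:,1]<292];e=cv2.fitEllipse(up.astype(np.float32));print(e)
f=lambda x,y:(295+(x+.5)*.325-.5,200+(y+.5)*.325-.5)
r=f(*e[0]);print("rim",plane("scene",r,.12),"rim manual",plane("scene",f(202,291),.12))
print("tip",plane("scene",f(187,222),.309-.1435))
E
```

```text
x 159 243 ytop 260
((201.03692626953125, 293.0324401855469), (65.48233032226562, 83.36418914794922), 95.58244323730469)
rim [0.53735047 0.21061829 0.12      ] rim manual [0.53555777 0.20931207 0.12      ]
tip [0.53100891 0.1784517  0.1655    ]
```

{"method": "apply_moves", "body": {"plan": [{"dx": 0, "dy": 1.2, "dz": 0, "ax": 0, "ay": 0, "az": 0, "gripper": 0}, {"dx": 0, "dy": 1.2, "dz": 0, "ax": 0, "ay": 0, "az": 0, "gripper": 0}, {"dx": 0, "dy": 0.8, "dz": 0, "ax": 0, "ay": 0, "az": 0, "gripper": 0}, {"dx": 0, "dy": 0, "dz": 0, "ax": 0, "ay": 0, "az": 0, "gripper": 0}, {"dx": 0, "dy": 0, "dz": 0, "ax": 0, "ay": 0, "az": 0, "gripper": 0}]}}

```text
clock: 14.62
ee_pos: [0.5354, 0.2038, 0.3099]
tool_rot: [0.135, 0.991, -0.0, -0.0]
force: [0.7, -0.4, -0.4]
gripper_width: 0.0183
```

{"method": "apply_moves", "body": {"plan": [{"dx": 0, "dy": 0, "dz": -0.5, "ax": 0, "ay": 0, "az": 0, "gripper": 0}, {"dx": 0, "dy": 0, "dz": -0.8, "ax": 0, "ay": 0, "az": 0, "gripper": 0}, {"dx": 0, "dy": 0, "dz": -0.8, "ax": 0, "ay": 0, "az": 0, "gripper": 0}, {"dx": 0, "dy": 0, "dz": -0.5, "ax": 0, "ay": 0, "az": 0, "gripper": 0}, {"dx": 0, "dy": 0, "dz": 0, "ax": 0, "ay": 0, "az": 0, "gripper": 0}]}}

```text
clock: 15.03
ee_pos: [0.5346, 0.2025, 0.2821]
tool_rot: [0.136, 0.991, -0.001, -0.001]
force: [-0.2, -1.2, -0.8]
gripper_width: 0.0187
```

{"method": "apply_moves", "body": {"plan": [{"dx": 0, "dy": 0, "dz": -0.8, "ax": 0, "ay": 0, "az": 0, "gripper": 0}, {"dx": 0, "dy": 0, "dz": -0.8, "ax": 0, "ay": 0, "az": 0, "gripper": 0}, {"dx": 0, "dy": 0, "dz": -0.8, "ax": 0, "ay": 0, "az": 0, "gripper": 0}, {"dx": 0, "dy": 0, "dz": -0.8, "ax": 0, "ay": 0, "az": 0, "gripper": 0}, {"dx": 0, "dy": 0, "dz": -0.5, "ax": 0, "ay": 0, "az": 0, "gripper": 0}]}}

```text
clock: 15.45
ee_pos: [0.535, 0.203, 0.2456]
tool_rot: [0.135, 0.991, -0.0, -0.001]
force: [-0.4, 0.2, -0.4]
gripper_width: 0.0183
```

{"method": "apply_moves", "body": {"plan": [{"dx": 0, "dy": 0, "dz": -0.8, "ax": 0, "ay": 0, "az": 0, "gripper": 0}, {"dx": 0, "dy": 0, "dz": -0.8, "ax": 0, "ay": 0, "az": 0, "gripper": 0}, {"dx": 0, "dy": 0, "dz": -0.8, "ax": 0, "ay": 0, "az": 0, "gripper": 0}, {"dx": 0, "dy": 0, "dz": -0.8, "ax": 0, "ay": 0, "az": 0, "gripper": 0}, {"dx": 0, "dy": 0, "dz": -0.5, "ax": 0, "ay": 0, "az": 0, "gripper": 0}]}}

```text
clock: 15.87
ee_pos: [0.5351, 0.203, 0.2088]
tool_rot: [0.135, 0.991, -0.0, -0.0]
force: [-1.3, 0.5, -2.2]
gripper_width: 0.0184
```

{"method": "apply_moves", "body": {"plan": [{"dx": 0, "dy": 0, "dz": -0.7, "ax": 0, "ay": 0, "az": 0, "gripper": 0}, {"dx": 0, "dy": 0, "dz": -0.3, "ax": 0, "ay": 0, "az": 0, "gripper": 0}, {"dx": 0, "dy": 0, "dz": 0, "ax": 0, "ay": 0, "az": 0, "gripper": 0}, {"dx": 0, "dy": 0, "dz": 0, "ax": 0, "ay": 0, "az": 0, "gripper": 0}, {"dx": 0, "dy": 0, "dz": 0, "ax": 0, "ay": 0, "az": 0, "gripper": 0}]}}

```text
clock: 16.28
ee_pos: [0.5358, 0.2032, 0.2006]
tool_rot: [0.136, 0.991, 0.0, 0.0]
force: [-0.7, -0.0, -1.3]
gripper_width: 0.0185
```

{"method": "apply_moves", "body": {"plan": [{"dx": 0, "dy": 0, "dz": -0.5, "ax": 0, "ay": 0, "az": 0, "gripper": 0}, {"dx": 0, "dy": 0, "dz": -0.5, "ax": 0, "ay": 0, "az": 0, "gripper": 0}, {"dx": 0, "dy": 0, "dz": -0.2, "ax": 0, "ay": 0, "az": 0, "gripper": 0}, {"dx": 0, "dy": 0, "dz": 0, "ax": 0, "ay": 0, "az": 0, "gripper": 0}, {"dx": 0, "dy": 0, "dz": 0, "ax": 0, "ay": 0, "az": 0, "gripper": 0}]}}

```text
clock: 16.7
ee_pos: [0.5354, 0.2031, 0.1879]
tool_rot: [0.135, 0.991, -0.0, -0.0]
force: [0.6, -0.1, -2.0]
gripper_width: 0.0184
```

```bash
python3 - <<'E'
from h import *
S=bot.read_camera("scene")
s=bot.sense();print(s["ee_pos"],s["force"])
cv2.imwrite("pics/t5.png",cv2.resize(S[220:340,300:420,::-1],(500,500),interpolation=cv2.INTER_CUBIC))
E
```

```text
[0.5355293  0.20314915 0.18811018] [ 0.82832507  0.21443912 -1.49628633]
```

View pics/t5.png

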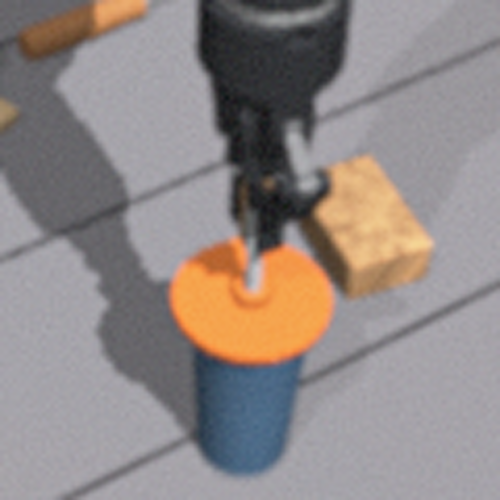

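The stop (251,300) is centred over the tumbler just above the rim. Easing down to first touch.

{"method": "apply_moves", "body": {"plan": [{"dx": 0, "dy": 0, "dz": -0.05, "ax": 0, "ay": 0, "az": 0, "gripper": 0}, {"dx": 0, "dy": 0, "dz": -0.05, "ax": 0, "ay": 0, "az": 0, "gripper": 0}, {"dx": 0, "dy": 0, "dz": -0.05, "ax": 0, "ay": 0, "az": 0, "gripper": 0}, {"dx": 0, "dy": 0, "dz": 0, "ax": 0, "ay": 0, "az": 0, "gripper": 0}, {"dx": 0, "dy": 0, "dz": 0, "ax": 0, "ay": 0, "az": 0, "gripper": 0}]}}

```text
clock: 17.17
ee_pos: [0.5355, 0.2031, 0.1867]
tool_rot: [0.135, 0.991, 0.0, 0.0]
force: [-0.4, 0.1, -0.7]
gripper_width: 0.0184
```

{"method": "apply_moves", "body": {"plan": [{"dx": 0, "dy": 0, "dz": -0.04, "ax": 0, "ay": 0, "az": 0, "gripper": 0}, {"dx": 0, "dy": 0, "dz": -0.03, "ax": 0, "ay": 0, "az": 0, "gripper": 0}, {"dx": 0, "dy": 0, "dz": 0, "ax": 0, "ay": 0, "az": 0, "gripper": 0}, {"dx": 0, "dy": 0, "dz": 0, "ax": 0, "ay": 0, "az": 0, "gripper": 0}, {"dx": 0, "dy": 0, "dz": 0, "ax": 0, "ay": 0, "az": 0, "gripper": 0}]}}

```text
clock: 17.58
ee_pos: [0.5355, 0.2031, 0.186]
tool_rot: [0.135, 0.991, 0.0, 0.0]
force: [-0.3, 0.3, -2.2]
gripper_width: 0.0185
```

{"method": "apply_moves", "body": {"plan": [{"dx": 0, "dy": 0, "dz": 0, "ax": 0, "ay": 0, "az": 0, "gripper": 0.3}, {"dx": 0, "dy": 0, "dz": 0, "ax": 0, "ay": 0, "az": 0, "gripper": 0.5}, {"dx": 0, "dy": 0, "dz": 0, "ax": 0, "ay": 0, "az": 0, "gripper": 0.8}, {"dx": 0, "dy": 0, "dz": 0, "ax": 0, "ay": 0, "az": 0, "gripper": 1}, {"dx": 0, "dy": 0, "dz": 0, "ax": 0, "ay": 0, "az": 0, "gripper": 1}]}}

```text
clock: 18.0
ee_pos: [0.5356, 0.2032, 0.1861]
tool_rot: [0.135, 0.991, 0.0, 0.0]
force: [-0.4, -0.1, 0.0]
gripper_width: 0.0728
```

{"method": "apply_moves", "body": {"plan": [{"dx": 0, "dy": 0, "dz": 0, "ax": 0, "ay": 0, "az": 0, "gripper": 1}, {"dx": 0, "dy": 0, "dz": 0, "ax": 0, "ay": 0, "az": 0, "gripper": 1}, {"dx": 0, "dy": 0, "dz": 0.5, "ax": 0, "ay": 0, "az": 0, "gripper": 1}, {"dx": 0, "dy": 0, "dz": 1, "ax": 0, "ay": 0, "az": 0, "gripper": 1}, {"dx": 0, "dy": 0, "dz": 1.5, "ax": 0, "ay": 0, "az": 0, "gripper": 1}]}}

```text
clock: 18.42
ee_pos: [0.5349, 0.2029, 0.2158]
tool_rot: [0.135, 0.991, -0.001, -0.001]
force: [-0.4, -0.2, 0.3]
gripper_width: 0.0854
```

{"method": "apply_moves", "body": {"plan": [{"dx": 0, "dy": 0, "dz": 2, "ax": 0, "ay": 0, "az": 0, "gripper": 1}, {"dx": 0, "dy": 0, "dz": 2, "ax": 0, "ay": 0, "az": 0, "gripper": 1}, {"dx": 0, "dy": 0, "dz": 2, "ax": 0, "ay": 0, "az": 0, "gripper": 1}, {"dx": 0, "dy": 0, "dz": 2, "ax": 0, "ay": 0, "az": 0, "gripper": 1}, {"dx": 0, "dy": 0, "dz": 2, "ax": 0, "ay": 0, "az": 0, "gripper": 1}]}}

```text
clock: 18.83
ee_pos: [0.5356, 0.2031, 0.3182]
tool_rot: [0.136, 0.991, 0.0, 0.001]
force: [-0.1, -0.4, 0.4]
gripper_width: 0.0854
```

{"method": "apply_moves", "body": {"plan": [{"dx": -1, "dy": -2.5, "dz": 1.5, "ax": 0, "ay": 0, "az": 0, "gripper": 1}, {"dx": -1, "dy": -2.5, "dz": 1.5, "ax": 0, "ay": 0, "az": 0, "gripper": 1}, {"dx": -1, "dy": -2.5, "dz": 0, "ax": 0, "ay": 0, "az": 0, "gripper": 1}, {"dx": -1, "dy": -2.5, "dz": 0, "ax": 0, "ay": 0, "az": 0, "gripper": 1}, {"dx": 0, "dy": 0, "dz": 0, "ax": 0, "ay": 0, "az": 0, "gripper": 1}]}}

```text
clock: 19.25
ee_pos: [0.4951, 0.0969, 0.3484]
tool_rot: [0.139, 0.99, 0.0, 0.001]
force: [1.2, -0.8, -0.2]
gripper_width: 0.0854
```

```bash
python3 - <<'E'
from h import *
S=bot.read_camera("scene");T=bot.read_camera("top")
s=bot.sense();print(s["ee_pos"],s["force"])
c=lambda I,x,y,w:cv2.resize(I[y:y+w,x:x+w,::-1],(400,400),interpolation=cv2.INTER_CUBIC)
cv2.imwrite("pics/f6.png",np.hstack([c(S,310,220,100),c(T,203,185,100)]))
e=orange(S,(325,265,400,330));print(e,plane("scene",e[0],.126))
E
```

```text
[0.49563888 0.10219054 0.34745462] [0.43006052 0.8758496  0.63862441]
(array([359.58240509, 292.66366577]), (29.112680435180664, 37.689369201660156), 752.5) [0.53755211 0.20860806 0.126     ]
```

View pics/f6.png

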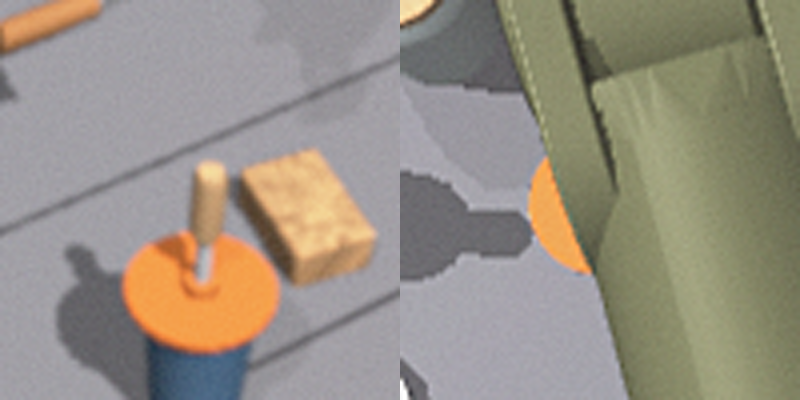

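The gauge is upright in the tumbler, with the handle at (208,200), the stop flat at (202,290) and its centre back within 1 mm of the start. One last handle-height check, then hand in.

```bash
python3 - <<'E'
from h import *
print("seen handle top px",(310+209.5/4-.5,220+166/4-.5))
for z in(.216,.2215,.227):print(z,proj("scene",np.array([.538,.209,z])))
print(bot.hand_in())
E
```

```text
seen handle top px (361.875, 261.0)
0.216 [361.80761452 265.48908346]
0.2215 [361.95489585 263.71246619]
0.227 [362.10307687 261.92308414]
the job is handed in; nothing more can be done
None
```

The gauge has measured the gourd and hangs released in the tumbler by its stop. The job is handed in, but it reports no verdict.

- **Measuring:** I gripped the gauge by its handle and lowered it into the gourd. The stop slid up the rod at about 4–5 N until the tip met rigid contact at about 78 mm depth. Pressing harder (15.5 N) moved it only 0.2 mm. I held it there and saw the stop lying flat on the gourd's rim.
- **Hanging back:** I lowered it to within about 0.5 mm of the tumbler's rim without pushing on the stop, then released it and moved the arm clear.
- **Final checks:** The picture shows the gauge upright. The stop's centre is within 1 mm of its starting place. The wrist force is within its usual noise and the gripper is clear.
- **Check that disagreed:** The handle top in the picture reads about 3 pixels higher than the force-based depth predicts, roughly 8 mm. I picked that point by eye near the handle's upper edge, and the prediction used the scene camera's roughly 5 mm position offset. I trusted the force and arm-height readings instead and did not resolve it further.

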